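# Release the handbrake lever on its bench board

### The arm

A 7-joint arm with a two-finger parallel gripper is mounted at the origin on a cart in front of the work surface, level with it; the furniture and walls round the work are solid. World frame = base frame: x ahead of the robot, y to its left, z up, the work surface at z = 0. Lengths are in m, angles in degrees, forces in N, time in s.
With the tool pointing down it reaches from about 0.4 to 0.925 m from the base axis. Payload 4.1 kg.
Tool frame: the origin (TCP) lies where the fingers leave the gripper's body, on its centre line; the fingertips stand env.tip_extent ahead of it and the grasp point (between the pads) lies 54 mm ahead of it (env.tip_extent is the distance from the TCP to the fingertips, in m); z points along the fingers, y is the line along which they close (so a half turn about z gives the same grasp; the last joint's range is limited). The gripper opens to 85 mm and grips with 20 to 120 N. Pads are 22 mm wide; open, the fingers measure 114 mm over their backs; the gripper's body (76 mm by 85 mm) begins 54 mm behind the grasp point. The pads swing forward as they close: fully open they stand 13 mm farther back than shut.
Start: joints at [58.614, 22.827, 2.584, 88.041, -1.071, 69.15, -2.905], TCP at [0.282, -0.586, 0.304] pointing down, gripper open.
Joint ranges: [-161.44, 161.44], [-28.35, 127.94], [-78.24, 83.42], [0, 140.83], [-78.03, 258.03], [13.02, 114.36], [-168.23, 168.23]. Speed limits (degrees/s): [147.25, 147.25, 180, 180, 180, 180, 180].

### API

Orientations are given as [roll, pitch, yaw] about the fixed x, y, z axes, in that order (R = Rz(yaw) Ry(pitch) Rx(roll)).
In Python, from rig import env, imaging, search_frame, cut_out, place_of gives the robot as it stands.
- The arm moves only by the tool carry_out, never from a script. Its arguments are lists of equal length, an entry for each row: "slide": the shift along the tool's x, y, z in units of 30 mm (1.0 is 30 mm), a list of three; "rot": the turn, a rotation vector about the tool's x, y, z in units of 6 degrees (1.0 is 6 degrees), a list of three; "hand": the closure, from 0 (fully open) to 1 (shut). A call has 1 to 5 rows; each row shifts and turns the commanded pose from where the row before left it, along the tool's axes as they then stand; what a row does not reach is not made up. A row lasts 1/10 s, in which the tool goes at most 50 mm and 8.59 degrees, less where a joint would pass 70% of its speed; a pose out of reach is approached as far as the arm can. A call is refused whole if a number of a shift passes 1 or a number of a turn 1, either way. A call with a gripper value outside its range is refused whole. The fingers move at their own pace and stop on an object; "squeeze" is the grip in N (left out, the last holds). Time passes only in rows, so rows that do not move let the fingers close. It gives the time, the measured TCP pose, the force, the opening and the grip force at its end, in the units of the state.
- env.state(): the state, without advancing time (a new reading comes with each control period).
- imaging.grab_frame(name): name is "side" or "top"; returns a dict with "img" (384x512x3 uint8, red, green, blue), "fx", "fy", "cx", "cy" (pixels), "T" (4x4, takes a point from camera to world coordinates). Camera axes: x right, y up, looking along -z (the intrinsics and any distortion apply to the point x, -y, -z); pixel columns grow to the right and rows downward; lengths in m; the calibration is good to about 2 mm. A picture is of the moment at which its call begins. There is no depth.
- env.close_job(): hands the job in; it is judged then, once.
Trained networks look in a picture, given as the dict that the camera call returned (one of the last four; its "shot" number tells which), for a name from the list of things; names that differ only in an ending like _2 or _b are one class to them, and where a whole thing is asked for, a point or a joint stands for the part that bears it (a point fixed in the world has none). Each returns a list of dicts, best first, with "conf" (0 to 1); they miss things now and then, are a little off and sometimes report something else, mostly with a low value. They report only what shows in the picture. A call takes as long as a camera call.
- search_frame(picture, target): "location" ([column, row] as shares, 0 to 1, of the picture: columns of its width, rows of its height, amid what is visible of it).
- cut_out(picture, target): "pixels" (384x512 bool, what is visible of it) and "location" ([column, row] as shares, 0 to 1, of the picture: columns of its width, rows of its height, amid what is visible of it).
- place_of(picture, target): "location" ([column, row] as shares, 0 to 1, of the picture: columns of its width, rows of its height: a listed point, or the origin of a listed thing).
The state is a dict: "time_s": time; "joint_pos": joint angles; "qvel": joint speeds; "joint_efforts": joint torques, N m; "tool_pos": TCP position; "eef_rot": TCP orientation; "contact_force": force on the tool from outside, world axes, zero at the start; "moment": the same for the moment, N m; "width": finger opening in m; "grip_force": force on a finger pad.
Only numpy, scipy, OpenCV 4.12 (cv2) and the standard library are available. Lean on these libraries where they do the work, as an engineer would, in place of code of your own. Each camera call takes 0.05 s, during which the arm holds its last target. There are 200 camera calls.

### The job

The handbrake lever on the plywood board has been left pulled on, held by its pawl in the toothed quadrant. Release it by touch alone, without gripping anything: with the fingertips press the red thumb paddle on top of the grip fully in, so that the pawl comes free, and with it pressed push the lever down past the teeth all the way to its stop, then let go so that the paddle springs back and the pawl drops in. Do not pull the lever up, and leave the tools and parts lying around it where they are.

Things in the scene. Friction and masses are not known exactly. Their poses are not given: they have to be found in the camera images.
- handbrake: Fixed plywood board, 210 x 125 x 18 mm, with a steel foot and an upright toothed quadrant on which the lever is hinged. Origin: centre of the board's underside, right under the lever's hinge axis. Its -x axis (level) is where the lever points seen from above, its y axis is parallel to the hinge axis, z is up. Foot, quadrant and hub end below 180 mm.
- lever_hub (a point): The middle of the lever's hinge axis, 88 mm above the bench. The axis is level, along the board's y axis.
- brake_lever (a joint): Lever angle, rad: 0 = down on its stop, where its line from hub to grip end rises 0.10 rad above level; grows as it is raised (elevation = 0.10 + value; starts 0.55 to 0.78, top 0.95). It stays where it is left; once the pawl is free some 6 to 9 N on the paddle push it down. With the paddle out, teeth 0.1 rad apart stop it within one tooth; raising is never blocked.
- thumb_paddle (a joint): Paddle angle, rad: 0 = out, 0.20 = fully in against the grip; the pawl is clear of the teeth from about 0.14. Sprung: at the pressing point about 2 N to start, 5 to 6 N fully in; let go, it springs out and the pawl drops between the teeth. While the pawl rides on a tooth the paddle may stand up to 0.14 in by itself.
- paddle_pad (a point): Pressing point: on top of the red ribbed paddle (76 x 26 x 5 mm), on its centre line, 52 mm from its hinge, 22 mm from its free end, which has a 3 mm lip. z = outward normal of its top, -x = to its free end. Hinge: 186 mm from the hub along the lever, 17 mm above the lever's line. The point travels 10 mm; pressed in it is 238 mm along and 21 mm above the line from hub to grip end.
- grip_end (a point): The rounded end of the black rubber grip (29 mm thick), 279 mm from the hub on the lever's line.
- wrench_13: Loose grey combination spanner, 184 mm long, 6 mm thick, lying beside the board on the robot's side; not to be disturbed. Origin under its centre.
- pliers_red: Loose pliers with red handles, 182 mm long, 14 mm thick, lying on the bench beneath the lever's grip; not to be disturbed. Origin under their centre.
- brass_fitting: Loose brass fitting, 25 mm wide, 48 mm tall, standing at the board's end away from the grip; not to be disturbed. Origin under its centre.
- bearing: Loose ball bearing, 47 mm across, 14 mm thick, lying at the board's end away from the grip; not to be disturbed. Origin under its centre.
- screwdriver_red: Loose screwdriver with a red handle, 210 mm long, lying at the front of the bench; not to be disturbed. Origin under its centre.
- box_bulbs: Loose white carton with a blue and a red end, 118 x 62 x 34 mm, lying to the left of the lever; not to be disturbed. Origin under its centre.

How it is judged (in metres and radians):
On the way, in this order (a step that is already met when the one before it is completed fails the run):
1. the thumb paddle is pressed in and the pawl free, the lever still up (value of joint thumb_paddle above 0.17 rad and value of joint brake_lever above 0.3 rad and contact force between the fingers and brake_lever above 0.5 N), for 0.05 s.
2. the lever is pushed down past its teeth with the paddle still pressed (value of joint brake_lever below 0.12 rad and value of joint thumb_paddle above 0.15 rad), for 0.05 s.
At the end, for the whole second after the job is handed in: The lever is down on its stop (joint under 0.035 rad) and at rest, and the paddle has sprung back with the pawl in the lowest notch (paddle joint under 0.07 rad) (value of joint brake_lever below 0.035 rad and value of joint thumb_paddle below 0.07 rad and velocity of joint brake_lever below 0.05 rad/s); the robot touches nothing.
It fails at once if the lever is pulled up instead of pushed down (value of joint brake_lever above 0.84 rad or velocity of joint brake_lever above 0.3 rad/s).
It fails at once if a tool or part lying around is moved more than 20 mm or lifted (distance of any of wrench_13, pliers_red, brass_fitting, bearing, screwdriver_red, box_bulbs from where it was at the start of the episode above 0.02 m or angle between brass_fitting's own z axis and vertical above 0.5 rad).
It also fails if it takes over 38 s, if anything falls off the work surface, if the arm or the gripper's body presses on something with over 40 N, if the wrist force passes 120 N, or if a joint passes its speed limit or range.

## Working session

There is one attempt and no reset: what is moved stays moved. The work goes in short steps, Python scripts to look and compute and a tool call to move; the robot and the scene stay as the last step left them, time stands still between calls to the robot, and variables do not carry over. Pictures are saved under pics/ and viewed, at most 10 in all, crops included, and the job is handed in when it is done.

Besides the shell and the picture viewer there is one more tool, called after "Emit:" by a JSON object that holds its "fn" and its "kwargs". carry_out: Moves the arm, as the interface text tells. Its arguments: {"type":"object","properties":{"slide":{"type":"array","items":{"type":"array","items":{"type":"number"}}},"rot":{"type":"array","items":{"type":"array","items":{"type":"number"}}},"hand":{"type":"array","items":{"type":"number"}},"squeeze":{"type":"number"}},"required":["slide","rot","hand"]}

```bash
mkdir -p pics; cat > h.py <<'E'
import numpy as np, cv2
from rig import env, imaging, search_frame, cut_out, place_of
def P(f):  # 3x4 projection, cv convention
    T=np.array(f["T"]); R=T[:3,:3]@np.diag([1,-1,-1.]); t=T[:3,3]
    K=np.array([[f["fx"],0,f["cx"]],[0,f["fy"],f["cy"]],[0,0,1.]])
    return K@np.hstack([R.T,(-R.T@t)[:,None]])
def px(f,loc): return np.array(loc)*[512,384]
def tri(fs,us):
    X=cv2.triangulatePoints(P(fs[0]),P(fs[1]),np.array(us[0],float).reshape(2,1),np.array(us[1],float).reshape(2,1))[:,0]
    return X[:3]/X[3]
def proj(f,X):
    u=P(f)@np.append(X,1); return u[:2]/u[2]
E
python3 - <<'E'
from h import *
fs=[imaging.grab_frame(n) for n in("side","top")]
print([k for k in fs[0]],env.tip_extent,{k:v for k,v in env.state().items() if k in("time_s","tool_pos","eef_rot","contact_force","width")})
for f,n in zip(fs,("side","top")):
    cv2.imwrite(f"pics/{n}0.png",f["img"][:,:,::-1]); print(n,np.round(f["T"],3).tolist())
for t in("handbrake","lever_hub","paddle_pad","grip_end","wrench_13","pliers_red","box_bulbs"):
    r=[place_of(f,t) for f in fs]
    for f,q in zip(fs,r): print(t,[(px(f,a["location"]).round(1).tolist(),round(a["conf"],2)) for a in q[:2]])
    if r[0] and r[1]:
        u=[px(f,q[0]["location"]) for f,q in zip(fs,r)]; X=tri(fs,u); print("   ",X.round(4),[np.round(proj(f,X)-a,1).tolist() for f,a in zip(fs,u)])
E
```

```text
['img', 'fx', 'fy', 'cx', 'cy', 'T', 'shot'] 0.0726 {'time_s': 0.1, 'tool_pos': array([ 0.28185727, -0.5852208 ,  0.30296881]), 'eef_rot': array([-1.79899051e+02,  7.16747614e-03,  2.57188920e+01]), 'contact_force': array([-0.30223705, -0.09321021, -0.43878283]), 'width': 0.0853395778712585}
side [[0.973, 0.121, -0.195, 0.317], [-0.229, 0.459, -0.858, -0.885], [-0.014, 0.88, 0.474, 0.616], [0.0, 0.0, 0.0, 1.0]]
top [[-0.098, 0.975, -0.198, 0.237], [-0.995, -0.095, 0.022, 0.049], [0.002, 0.2, 0.98, 1.494], [0.0, 0.0, 0.0, 1.0]]
handbrake [([270.5, 260.1], 0.72)]
handbrake [([309.8, 196.7], 0.73)]
    [ 0.5312 -0.1331  0.0034] [[-1.2, 0.3], [0.0, -0.6]]
lever_hub [([269.9, 230.5], 0.97)]
lever_hub [([312.6, 189.0], 0.69)]
    [ 0.5331 -0.1326  0.0928] [[0.4, -0.1], [-0.0, 0.2]]
paddle_pad [([257.7, 138.7], 0.63)]
paddle_pad [([260.7, 179.0], 0.76)]
    [0.5378 0.0198 0.2696] [[-1.3, 0.3], [0.0, -0.8]]
grip_end [([248.4, 131.1], 0.72)]
grip_end [([235.7, 183.4], 0.74)]
    [0.531  0.0851 0.2689] [[-0.4, 0.1], [0.0, -0.3]]
wrench_13 [([229.0, 268.7], 0.69), ([213.5, 180.6], 0.18)]
wrench_13 [([317.4, 228.6], 0.49)]
    [ 0.427  -0.1438  0.0066] [[0.1, -0.0], [0.0, 0.1]]
pliers_red [([247.2, 212.3], 0.7)]
pliers_red [([234.9, 208.3], 0.91), ([359.9, 192.5], 0.58)]
    [0.5197 0.1018 0.0066] [[-2.4, 0.6], [0.0, -1.6]]
box_bulbs [([216.5, 182.8], 0.75)]
box_bulbs [([153.7, 234.1], 0.67)]
    [ 0.466   0.3599 -0.0123] [[-1.7, 0.4], [-0.1, -1.3]]
```

```bash
python3 -c "
import cv2,numpy as np
a=cv2.imread('pics/side0.png')[90:290,150:350];b=cv2.imread('pics/top0.png')[120:270,180:380]
cv2.imwrite('pics/c0.png',np.hstack([cv2.resize(a,(400,400)),cv2.resize(b,(400,300))[:,:] if 0 else cv2.copyMakeBorder(cv2.resize(b,(400,300)),0,100,0,0,0)]))"
```

```text
(no output)
```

View pics/c0.png

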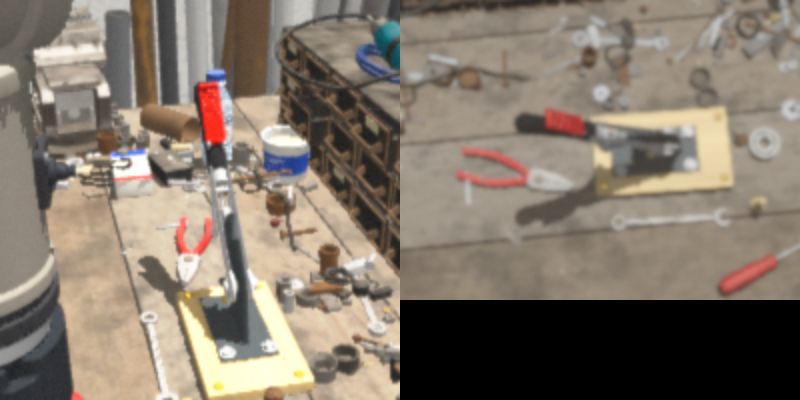

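View pics/side0.png

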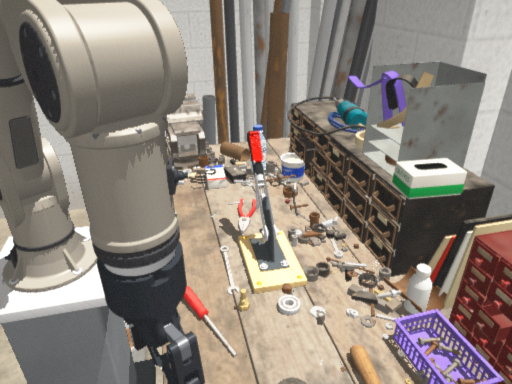

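The crops show the lever pointing roughly along +y with the red paddle on top, near side pixel (258,139) and top pixel (261,179). The pliers lie below it. The arm's start pose is clear of the lever. Next I'll fit the known geometry to these detections.

```bash
cat >> h.py <<'E'
from scipy.optimize import least_squares
from scipy.spatial.transform import Rotation as Ro
def lev(p,along,up,val):   # p=(x,y,yaw of outward dir); lever value
    e=0.10+val; o=np.array([np.cos(p[2]),np.sin(p[2]),0]); z=np.array([0,0,1.])
    return np.array([p[0],p[1],.088])+along*(np.cos(e)*o+np.sin(e)*z)+up*(-np.sin(e)*o+np.cos(e)*z)
def pad(pd): # (along,up) of pad for paddle angle pd
    a=.20-pd; return .186+.052*np.cos(a)-.004*np.sin(a), .017+.004*np.cos(a)+.052*np.sin(a)
E
python3 - <<'E'
from h import *
obs=[];fs=[]
for k in range(2):
  for n in("side","top"):
    f=imaging.grab_frame(n)
    for t in("lever_hub","paddle_pad","grip_end"):
        q=place_of(f,t)
        if q: obs.append((f,t,px(f,q[0]["location"])))
    if k==0:
      m=cut_out(f,"thumb_paddle")
      if m: print(n,"paddle mask",m[0]["conf"],m[0]["pixels"].sum(),px(f,m[0]["location"]).round(1)); cv2.imwrite(f"pics/m_{n}.png",m[0]["pixels"]*255.)
def model(p,t): 
    return {"lever_hub":lambda:lev(p,0,0,p[3]),"paddle_pad":lambda:lev(p,*pad(p[4]),p[3]),"grip_end":lambda:lev(p,.279,0,p[3])}[t]()
def r(p): return np.concatenate([proj(f,model(p,t))-u for f,t,u in obs]+[[p[4]/.05]])
s=least_squares(r,[.533,-.133,np.pi/2,.6,.0],loss="soft_l1")
print(s.x.round(4),np.degrees(s.x[2]))
for f,t,u in obs: print(f["shot"],t,u.round(1),(proj(f,model(s.x,t))-u).round(1))
print("pad",model(s.x,"paddle_pad"),"hub",model(s.x,"lever_hub"))
E
```

```text
side paddle mask 0.61 274 [255.8 149.1]
top paddle mask 0.56 193 [262.6 177.1]
[ 0.5351 -0.1321  1.5771  0.6233 -0.0694] 90.35887683045625
3 lever_hub [270.2 231.1] [0.9 0.8]
3 paddle_pad [256.8 138.4] [-2.   0.6]
3 grip_end [249.6 129.8] [0.1 0.9]
4 lever_hub [316.4 190.4] [-4.3 -1.5]
4 paddle_pad [260.  179.1] [0.4 0.4]
4 grip_end [233.9 182.8] [ 4.8 -1.3]
5 lever_hub [272.8 230.6] [-1.8  1.3]
5 paddle_pad [260.3 140.7] [-5.4 -1.7]
5 grip_end [250.7 130.7] [-1.  0.]
6 lever_hub [312.  188.9] [0.1 0. ]
6 paddle_pad [315.3 230.1] [-54.9 -50.5]
6 grip_end [238.8 182.8] [-0.1 -1.3]
pad [0.53414001 0.0211943  0.26957952] hub [ 0.5350999  -0.13205274  0.088     ][ WARN:0@1.180] global loadsave.cpp:1063 imwrite_ Unsupported depth image for selected encoder is fallbacked to CV_8U.
```

Emit:
{"fn": "carry_out", "kwargs": {"slide": [[0,0,-1],[0,0,-1],[0,0,-1],[0,0,0],[0,0,0]], "rot": [[0,0,1],[0,0,1],[0,0,1],[0,0,1],[0,0,0]], "hand": [1,1,1,1,1]}}

```text
time_s: 2.2
tool_pos: [0.2822, -0.5859, 0.3951]
eef_rot: [179.9, -0.1, 1.7]
contact_force: [-0.4, -0.2, -0.8]
width: 0.012
grip_force: 0.0
```

```bash
cat > fit.py <<'E'
from h import *
fs={n:imaging.grab_frame(n) for n in("side","top")}
def hull_pts(f,lo,hi,ctr,r):
    hsv=cv2.cvtColor(f["img"],cv2.COLOR_RGB2HSV); m=cv2.inRange(hsv,lo,hi)
    if lo[0]==0: m|=cv2.inRange(hsv,(170,)+lo[1:],(180,)+hi[1:])
    c=np.zeros_like(m); cv2.circle(c,tuple(int(v) for v in ctr),r,255,-1); m&=c
    n,l,st,_=cv2.connectedComponentsWithStats(m); k=1+st[1:,4].argmax()
    pts=cv2.findContours((l==k).astype(np.uint8),0,2)[0][0]
    return cv2.convexHull(pts)[:,0].astype(float),st[k,4]
def poly_mask(uv,S=4,sh=(384,512)):
    m=np.zeros((sh[0]*S,sh[1]*S),np.uint8); h=cv2.convexHull(np.float32((uv+.5)*S)); cv2.fillPoly(m,[h.astype(np.int32)],1); return m
def board(p):
    o=np.array([np.cos(p[2]),np.sin(p[2]),0]);s=np.array([-o[1],o[0],0]);c=np.array([p[0],p[1],0])
    return np.array([c+a*.105*o+b*.0625*s+[0,0,.018] for a in(-1,1) for b in(-1,1)])
def paddle(p,val,pd):
    s=np.array([-np.sin(p[2]),np.cos(p[2]),0]); a=.20-pd; out=[]
    for l,u in((-.002,.004),(.074,.004),(.074,-.001),(-.002,-.001),(.074,.007)):
        al=.186+l*np.cos(a)-u*np.sin(a); up=.017+l*np.sin(a)+u*np.cos(a)
        out+=[lev(p,al,up,val)+b*.013*s for b in(-1,1)]
    return np.array(out)
p0=np.array([.535,-.132,1.577,.62,0.])
G={}
for n,f in fs.items():
    G[n,"b"]=hull_pts(f,(20,50,120),(36,255,255),proj(f,[p0[0],p0[1],.018]),80)
    G[n,"r"]=hull_pts(f,(0,150,110),(7,255,255),proj(f,lev(p0,.225,.03,p0[3])),26)
    print(n,G[n,"b"][1],G[n,"r"][1])
def supp(pts): # support function in 16 directions
    a=np.arange(16)*np.pi/8; return (pts@np.stack([np.cos(a),np.sin(a)])).max(0)
def r(p):
    out=[]
    for n,f in fs.items():
        out.append(supp(np.array([proj(f,X) for X in board(p)]))-.5-supp(G[n,"b"][0]))
        out.append(supp(np.array([proj(f,X) for X in paddle(p[:3],p[3],p[4])]))-.5-supp(G[n,"r"][0]))
    return np.concatenate(out+[[p[4]/.02]])
s=least_squares(r,p0,loss="soft_l1"); p=s.x
print(p.round(4),np.degrees(p[2]).round(2)); print(r(p)[:-1].reshape(4,16).round(1))
print("pad",lev(p,*pad(p[4]),p[3]).round(4)); np.save("p.npy",p)
ims=[]
for n,f in fs.items():
    im=f["img"][:,:,::-1].copy(); u0=proj(f,lev(p,.13,0,p[3])).astype(int); x,y=u0-[65,75]; S=6 if 0 else 3
    c=cv2.resize(im[y:y+150,x:x+130],None,fx=S,fy=S,interpolation=2)
    for Q,col in((board(p),(255,0,0)),(paddle(p,p[3],p[4]),(0,255,0)),([lev(p,0,0,p[3]),lev(p,.279,0,p[3])],(255,255,0))):
        h=cv2.convexHull(np.float32([(proj(f,X)-[x,y]+.5)*S for X in Q])).astype(np.int32); cv2.polylines(c,[h],True,col,1)
    ims.append(c)
cv2.imwrite("pics/ov.png",np.hstack(ims))
E
python3 fit.py
```

```text
side 288 308
top 1352 152
[ 0.5284 -0.1341  1.5337  0.6087 -0.0181] 87.88
[[16.2 19.4 12.9  2.1 -3.3 -0.9 -0.3  0.2  2.7  4.5  5.5  5.7 10.4 25.1
  20.4  9.8]
 [-0.1  0.7  0.7 -0.   0.1  1.3  1.3  0.4  0.2 -0.1 -0.  -0.6 -0.4  0.3
   0.8  0.6]
 [ 0.1  0.7  1.2  0.9  0.5  3.8  6.5  7.   0.1 -0.  -0.3 -0.5 -1.8 -0.7
  -0.2  0.1]
 [ 0.3  1.7  2.   1.8  1.6  0.3  0.3  0.   0.3  1.3  2.1  2.   2.1  0.9
   1.5  1. ]]
pad [0.5342 0.024  0.2659]
```

View pics/ov.png

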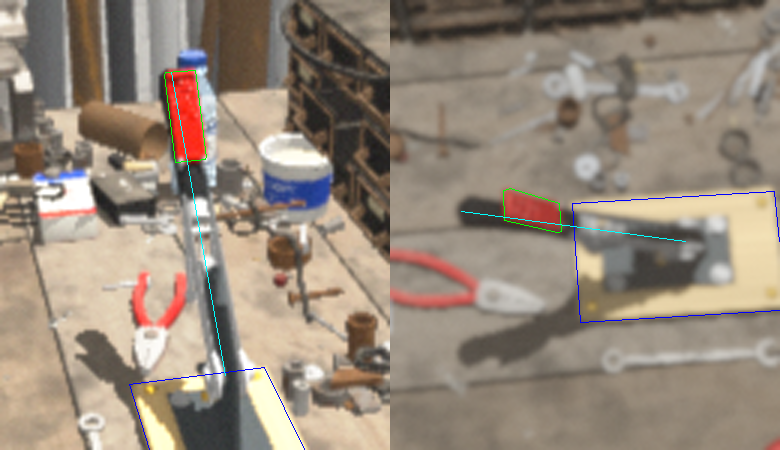

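The overlay matches the board, lever line and paddle in both views, so I accept hub (0.528,-0.134), yaw 87.9° and lever value about 0.61. Next I'll work out the hover pose.

```bash
cat >> h.py <<'E'
def to(tip,tilt,p,st=None):
    st=st or env.state(); R=Ro.from_euler("xyz",st["eef_rot"],degrees=True); pos=np.array(st["tool_pos"])
    z0=np.array([0,0,-1.]); x=np.array([np.sin(p[2]),-np.cos(p[2]),0]); y=np.cross(z0,x)
    Rt=Ro.from_matrix(np.stack([x,y,z0],1))*Ro.from_rotvec([np.radians(tilt),0,0])
    tcp=tip-env.tip_extent*Rt.as_matrix()[:,2]
    print("tcp target",tcp.round(4),"slide(cur frame)",(R.inv().apply(tcp-pos)/.03).round(2),"slide(target frame)",(Rt.inv().apply(tcp-pos)/.03).round(2),
      "rot",(np.degrees((R.inv()*Rt).as_rotvec())/6).round(2),"tip now",(pos+env.tip_extent*R.as_matrix()[:,2]).round(4),"F",np.round(st["contact_force"],1))
E
python3 - <<'E'
from h import *
p=np.load("p.npy"); print(env.tip_extent); a,u=pad(0.)
to(lev(p,a-.01,u+.05,p[3]),25,p)
E
```

```text
0.0726
tcp target [ 0.5316 -0.046   0.3627] slide(cur frame) [  8.9  -17.7    1.03] slide(target frame) [  7.65 -16.13   8.64] rot [4.15 0.15 0.65] tip now [ 0.282  -0.5852  0.3206] F [-0.1  0.5 -0.5]
```

Emit:
{"fn": "carry_out", "kwargs": {"slide": [[0.5,-1,0],[0.5,-1,0],[0.5,-1,0],[0.5,-1,0],[0.5,-1,0]], "rot": [[0,0,0],[0,0,0],[0,0,0],[0,0,0],[0,0,0]], "hand": [1,1,1,1,1]}}

```text
time_s: 2.8
tool_pos: [0.3527, -0.4318, 0.3928]
eef_rot: [-179.9, 0.1, 1.8]
contact_force: [0.4, 0.6, 0.3]
width: 0.0001
grip_force: 0.0
```

Emit:
{"fn": "carry_out", "kwargs": {"slide": [[0.5,-1,0],[0.5,-1,0],[0.5,-1,0],[0.5,-1,0],[0.5,-1,0]], "rot": [[0,0,0],[0,0,0],[0,0,0],[0,0,0],[0,0,0]], "hand": [1,1,1,1,1]}}

```text
time_s: 3.3
tool_pos: [0.423, -0.2797, 0.3929]
eef_rot: [-180.0, 0.1, 1.8]
contact_force: [0.8, 0.6, -0.1]
width: -0.0
grip_force: 0.0
```

Emit:
{"fn": "carry_out", "kwargs": {"slide": [[0.5,-1,0],[0.5,-1,0],[0.5,-1,0],[0.5,-1,0],[0.5,-1,0]], "rot": [[0,0,0],[0,0,0],[0,0,0],[0,0,0],[0,0,0]], "hand": [1,1,1,1,1]}}

```text
time_s: 3.8
tool_pos: [0.4934, -0.1277, 0.393]
eef_rot: [-180.0, 0.1, 1.8]
contact_force: [0.4, -0.4, 0.2]
width: -0.0003
grip_force: 0.0
```

Emit:
{"fn": "carry_out", "kwargs": {"slide": [[0.5,-1,0],[0,0,0],[0,0,0],[0,0,0],[0,0,0]], "rot": [[0.83,0,0.13],[0.83,0,0.13],[0.83,0,0.13],[0.83,0,0.13],[0.83,0,0.13]], "hand": [1,1,1,1,1]}}

```text
time_s: 4.3
tool_pos: [0.5073, -0.0986, 0.3932]
eef_rot: [-154.9, 0.9, -2.0]
contact_force: [-0.4, 0.9, -1.4]
width: 0.0004
grip_force: 0.0
```

```bash
python3 - <<'E'
from h import *
p=np.load("p.npy"); a,u=pad(0.); print(env.state()["time_s"],env.state()["eef_rot"],env.state()["joint_pos"])
to(lev(p,a-.005,u+.035,p[3]),25,p)
to(lev(p,a,u+.015,p[3]),25,p)
E
```

```text
4.3 [-154.90748741    0.87117003   -1.98440091] [ 28.49452847  10.31599765 -12.00324138  96.50994775 -22.1360407
  81.54316298 -70.7605284 ]
tcp target [ 0.5321 -0.0324  0.3545] slide(cur frame) [ 0.77 -1.48  2.1 ] slide(target frame) [ 0.75 -1.48  2.11] rot [-0.02  0.14 -0.04] tip now [ 0.5073 -0.0678  0.3274] F [-0.4  0.9 -1.4]
tcp target [ 0.5328 -0.0156  0.3426] slide(cur frame) [ 0.78 -1.82  2.7 ] slide(target frame) [ 0.75 -1.82  2.71] rot [-0.02  0.14 -0.04] tip now [ 0.5073 -0.0678  0.3274] F [-0.4  0.9 -1.4]
```

Emit:
{"fn": "carry_out", "kwargs": {"slide": [[0.2,-0.5,0.5],[0.2,-0.5,0.5],[0.2,-0.5,0.5],[0.2,0,0.5],[0,0,0]], "rot": [[0,0.14,0],[0,0,0],[0,0,0],[0,0,0],[0,0,0]], "hand": [1,1,1,1,1]}}

```text
time_s: 4.8
tool_pos: [0.5331, -0.0321, 0.3558]
eef_rot: [-155.1, 0.3, -2.2]
contact_force: [-1.0, 0.5, -0.6]
width: 0.0003
grip_force: 0.0
```

```bash
python3 - <<'E'
from h import *
p=np.load("p.npy"); a,u=pad(0.)
to(lev(p,a,u+.015,p[3]),25,p)
to(lev(p,*pad(.2),p[3]),25,p)
st=env.state(); R=Ro.from_euler("xyz",st["eef_rot"],degrees=True).as_matrix(); tip=st["tool_pos"]+env.tip_extent*R[:,2]
ims=[]
for n in("side","top"):
    f=imaging.grab_frame(n); im=f["img"][:,:,::-1].copy(); x,y=(proj(f,lev(p,.23,0,p[3])).astype(int)-[50,60]); S=4
    c=cv2.resize(im[y:y+120,x:x+98],None,fx=S,fy=S,interpolation=2)
    for X,col in((tip,(255,255,0)),(lev(p,a,u,p[3]),(0,255,0))):
        cv2.circle(c,tuple(int(v) for v in (proj(f,X)-[x,y]+.5)*S),4,col,-1)
    ims.append(c)
cv2.imwrite("pics/hov.png",np.hstack(ims))
E
```

```text
tcp target [ 0.5328 -0.0156  0.3426] slide(cur frame) [-0.03 -0.31  0.63] slide(target frame) [-0.03 -0.31  0.63] rot [ 0.01  0.05 -0.03] tip now [ 0.5339 -0.0014  0.2899] F [-1.   0.5 -0.6]
tcp target [0.5334 0.0022 0.3246] slide(cur frame) [-0.03 -0.6   1.42] slide(target frame) [-0.03 -0.6   1.42] rot [ 0.01  0.05 -0.03] tip now [ 0.5339 -0.0014  0.2899] F [-1.   0.5 -0.6]
```

View pics/hov.png

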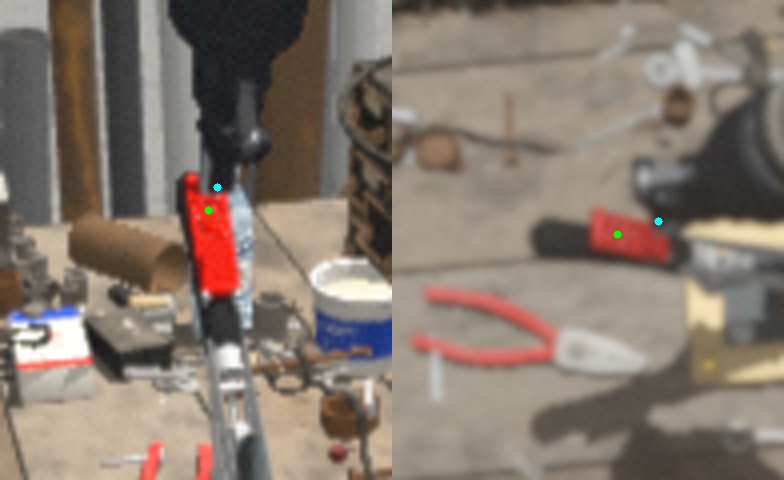

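```bash
python3 - <<'E'
from h import *
p=np.load("p.npy"); fs=[imaging.grab_frame(n) for n in("side","top")]
st=env.state(); R=Ro.from_euler("xyz",st["eef_rot"],degrees=True).as_matrix()
o=[proj(f,lev(p,.23,0,p[3])).astype(int)-[50,60] for f in fs]
ims=[]
for k,(f,w) in enumerate(zip(fs,o)):
    c=f["img"][:,:,::-1]; x,y=w+[0,-40] ; S=4; c=cv2.resize(c[y:y+150,x:x+98],None,fx=S,fy=S,interpolation=2)
    g=lambda v:tuple(int(q) for q in (proj(f,st["tool_pos"]+R@np.array(v))-[x,y]+.5)*S)
    cv2.line(c,g([0,0,-.1]),g([0,0,.0726]),(255,255,0),1); cv2.circle(c,g([0,0,0]),4,(0,0,255),-1)
    cv2.line(c,g([-.011,0,.0726]),g([.011,0,.0726]),(255,255,0),2); cv2.line(c,g([0,-.057,0]),g([0,.057,0]),(0,255,255),1)
    ims.append(c)
    print(f["fx"],f["cx"],f["cy"])
cv2.imwrite("pics/hov2.png",np.hstack(ims))
print(tri(fs,[np.array([222,188])/4+o[0],np.array([650-392,180])/4+o[1]]))
E
```

```text
390.024081347199 251.43372153092236 193.3172307070749
489.10608996761505 261.7736824224117 198.2456253234946
[0.5518182  0.00159603 0.28922268]
```

View pics/hov2.png

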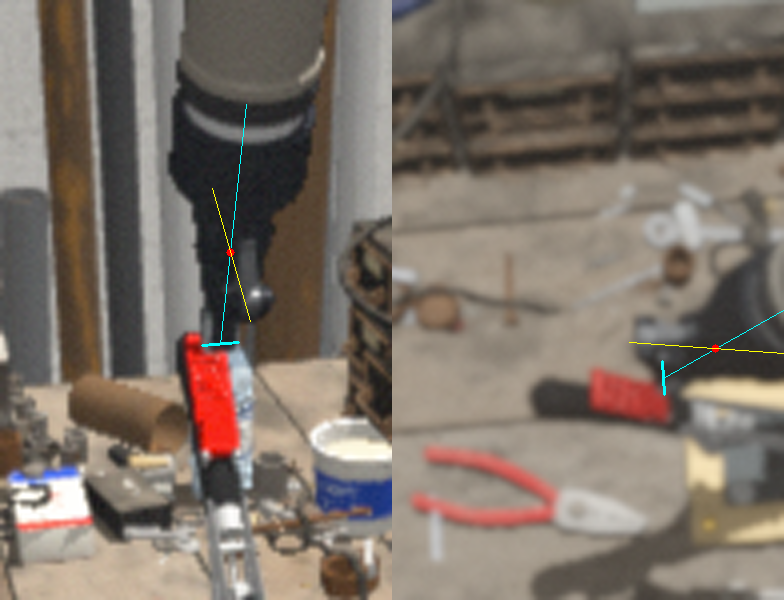

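The gripper sits as modelled: the silver piece in the top view is a finger knuckle, and the tip marker is about 35 mm off the paddle. Now I'll approach it.

Emit:
{"fn": "carry_out", "kwargs": {"slide": [[0,-0.15,0.3],[0,-0.15,0.3],[0,-0.06,0.16],[0,-0.06,0.16],[0,0,0]], "rot": [[0,0,0],[0,0,0],[0,0,0],[0,0,0],[0,0,0]], "hand": [1,1,1,1,1]}}

```text
time_s: 5.5
tool_pos: [0.5346, -0.0097, 0.3379]
eef_rot: [-155.1, 0.1, -2.3]
contact_force: [0.3, -0.7, -0.1]
width: -0.0003
grip_force: 0.0
```

Emit:
{"fn": "carry_out", "kwargs": {"slide": [[0,-0.04,0.1],[0,-0.04,0.1],[0,0,0]], "rot": [[0,0,0],[0,0,0],[0,0,0]], "hand": [1,1,1]}}

```text
time_s: 5.8
tool_pos: [0.5354, -0.0059, 0.3341]
eef_rot: [-155.1, 0.0, -2.4]
contact_force: [-0.4, -1.0, 0.7]
width: -0.0001
grip_force: 0.4
```

```bash
python3 - <<'E'
from h import *
p=np.load("p.npy")
to(lev(p,*pad(.0),p[3]),25,p)
to(lev(p,*pad(.2),p[3]),25,p)
E
```

```text
tcp target [ 0.5331 -0.0059  0.3312] slide(cur frame) [-0.08  0.04  0.09] slide(target frame) [-0.08  0.04  0.09] rot [ 0.02 -0.01 -0.05] tip now [0.5366 0.0245 0.2682] F [-0.4 -1.   0.7]
tcp target [0.5334 0.0022 0.3246] slide(cur frame) [-0.08 -0.11  0.4 ] slide(target frame) [-0.08 -0.11  0.4 ] rot [ 0.02 -0.01 -0.05] tip now [0.5366 0.0245 0.2682] F [-0.4 -1.   0.7]
```

Emit:
{"fn": "carry_out", "kwargs": {"slide": [[-0.08,-0.03,0.1],[0,-0.03,0.1],[0,0,0]], "rot": [[0,0,0],[0,0,0],[0,0,0]], "hand": [1,1,1]}}

```text
time_s: 6.1
tool_pos: [0.5337, -0.0016, 0.33]
eef_rot: [-155.1, -0.1, -2.5]
contact_force: [1.8, -2.1, 4.1]
width: 0.0002
grip_force: 1.9
```

Emit:
{"fn": "carry_out", "kwargs": {"slide": [[0,-0.03,0.1],[0,0,0]], "rot": [[0,0,0],[0,0,0]], "hand": [1,1]}}

```text
time_s: 6.3
tool_pos: [0.5338, 0.0007, 0.3278]
eef_rot: [-155.1, -0.1, -2.4]
contact_force: [2.3, -1.1, 5.4]
width: 0.0003
grip_force: 2.4
```

```bash
python3 - <<'E'
from h import *
p=np.load("p.npy")
to(lev(p,*pad(.2),p[3]),25,p)
E
```

```text
tcp target [0.5334 0.0022 0.3246] slide(cur frame) [-0.01  0.    0.12] slide(target frame) [-0.01  0.    0.12] rot [ 0.02 -0.03 -0.04] tip now [0.5351 0.0313 0.262 ] F [ 2.3 -1.1  5.4]
```

Emit:
{"fn": "carry_out", "kwargs": {"slide": [[0,-0.02,0.08],[0,-0.02,0.04],[0,0,0]], "rot": [[0,0,0],[0,0,0],[0,0,0]], "hand": [1,1,1]}}

```text
time_s: 6.6
tool_pos: [0.5339, 0.0032, 0.3254]
eef_rot: [-155.1, -0.1, -2.4]
contact_force: [1.9, -0.8, 6.0]
width: 0.0002
grip_force: 2.7
```

```bash
python3 - <<'E'
from h import *
p=np.load("p.npy"); st=env.state(); R=Ro.from_euler("xyz",st["eef_rot"],degrees=True)
to(lev(p,*pad(.2),p[3]),25,p)
X=[lev(p,*pad(.2),v) for v in np.arange(.6,-.06,-.05)]
print((R.inv().apply(np.diff(X,axis=0))/.03).round(3))
f=imaging.grab_frame("side"); cv2.imwrite("pics/press.png",cv2.resize(f["img"][60:260,190:330,::-1],None,fx=3,fy=3))
E
```

```text
tcp target [0.5334 0.0022 0.3246] slide(cur frame) [-0.01  0.04  0.01] slide(target frame) [-0.01  0.04  0.01] rot [ 0.02 -0.03 -0.04] tip now [0.5353 0.0337 0.2596] F [ 1.9 -0.8  6. ]
[[-0.002 -0.128  0.377]
 [-0.002 -0.109  0.383]
 [-0.002 -0.09   0.388]
 [-0.002 -0.071  0.392]
 [-0.002 -0.051  0.395]
 [-0.001 -0.031  0.397]
 [-0.001 -0.011  0.398]
 [-0.001  0.009  0.398]
 [-0.001  0.029  0.397]
 [-0.001  0.048  0.395]
 [-0.001  0.068  0.392]
 [-0.001  0.088  0.388]
 [-0.001  0.107  0.384]]
```

View pics/press.png

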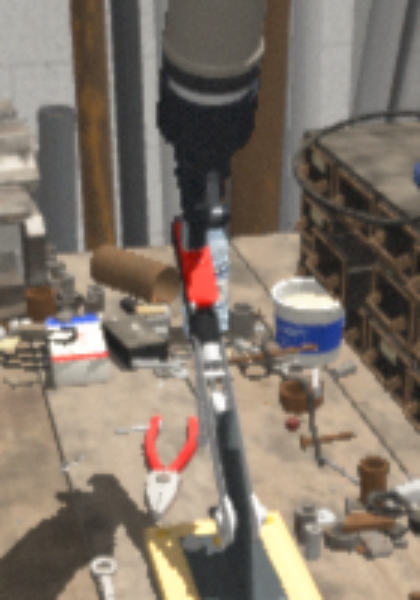

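The fingertip is on the paddle, a little right of its centre at about (205,235), and the paddle is pressed with 6 N. Next I'll push down along the arc.

Emit:
{"fn": "carry_out", "kwargs": {"slide": [[-0.08,-0.02,0.06],[0,-0.04,0.12],[0,-0.05,0.15],[0,-0.05,0.15],[0,0,0]], "rot": [[0,0,0],[0,0,0],[0,0,0],[0,0,0],[0,0,0]], "hand": [1,1,1,1,1]}}

```text
time_s: 7.15
tool_pos: [0.5327, 0.0134, 0.3143]
eef_rot: [-155.1, -0.2, -2.5]
contact_force: [3.5, -2.6, 5.3]
width: 0.0003
grip_force: 2.6
```

Emit:
{"fn": "carry_out", "kwargs": {"slide": [[0,-0.04,0.15],[0,-0.04,0.15],[0,-0.04,0.15],[0,-0.04,0.15],[0,-0.04,0.15]], "rot": [[0,0,0],[0,0,0],[0,0,0],[0,0,0],[0,0,0]], "hand": [1,1,1,1,1]}}

```text
time_s: 7.65
tool_pos: [0.5332, 0.028, 0.2965]
eef_rot: [-155.1, -0.1, -2.5]
contact_force: [2.4, -2.9, 6.1]
width: 0.0003
grip_force: 3.2
```

```bash
cat > arc.py <<'E'
from h import *
p=np.load("p.npy"); st=env.state(); R=Ro.from_euler("xyz",st["eef_rot"],degrees=True)
tip=st["tool_pos"]+env.tip_extent*R.as_matrix()[:,2]; d=tip-lev(p,0,0,0)
o=np.array([np.cos(p[2]),np.sin(p[2]),0]); s=np.array([o[1],-o[0],0])
a,u=pad(.2); ang=np.arctan2(d[2],d@o)-np.arctan2(u,a)-.1
print("t",st["time_s"],"lat",round(d@s,4),"radius",round(np.hypot(d@o,d[2]),4),"vs",round(np.hypot(a,u),4),"value if fully in",round(ang,3),"F",np.round(st["contact_force"],1))
E
python3 arc.py
```

```text
t 7.65 lat -0.0008 radius 0.2397 vs 0.2389 value if fully in 0.449 F [ 2.4 -2.9  6.1]
```

Emit:
{"fn": "carry_out", "kwargs": {"slide": [[0,-0.03,0.16],[0,-0.03,0.16],[0,-0.02,0.16],[0,-0.02,0.16],[0,-0.01,0.16]], "rot": [[0,0,0],[0,0,0],[0,0,0],[0,0,0],[0,0,0]], "hand": [1,1,1,1,1]}}

```text
time_s: 8.15
tool_pos: [0.5336, 0.0415, 0.2761]
eef_rot: [-155.1, -0.1, -2.5]
contact_force: [3.2, -2.2, 6.7]
width: -0.0002
grip_force: 3.2
```

Emit:
{"fn": "carry_out", "kwargs": {"slide": [[0,-0.01,0.16],[0,-0.01,0.16],[0,0,0.16],[0,0,0.16],[0,0,0.16]], "rot": [[0,0,0],[0,0,0],[0,0,0],[0,0,0],[0,0,0]], "hand": [1,1,1,1,1]}}

```text
time_s: 8.65
tool_pos: [0.5339, 0.0527, 0.2547]
eef_rot: [-155.1, -0.1, -2.4]
contact_force: [2.2, -1.4, 7.3]
width: 0.0
grip_force: 3.3
```

```bash
python3 arc.py
```

```text
t 8.65 lat -0.0011 radius 0.2397 vs 0.2389 value if fully in 0.246 F [ 2.2 -1.4  7.3]
```

Emit:
{"fn": "carry_out", "kwargs": {"slide": [[0,0.01,0.16],[0,0.01,0.16],[0,0.01,0.16],[0,0.02,0.16],[0,0.02,0.16]], "rot": [[0,0,0],[0,0,0],[0,0,0],[0,0,0],[0,0,0]], "hand": [1,1,1,1,1]}}

```text
time_s: 9.15
tool_pos: [0.5342, 0.0617, 0.2322]
eef_rot: [-155.0, -0.1, -2.4]
contact_force: [1.9, 2.0, 7.0]
width: 0.0001
grip_force: 3.3
```

Emit:
{"fn": "carry_out", "kwargs": {"slide": [[0,0.02,0.16],[0,0.02,0.16],[0,0.03,0.16],[0,0.03,0.16],[0,0,0]], "rot": [[0,0,0],[0,0,0],[0,0,0],[0,0,0],[0,0,0]], "hand": [1,1,1,1,1]}}

```text
time_s: 9.65
tool_pos: [0.5342, 0.0673, 0.2131]
eef_rot: [-155.0, -0.0, -2.4]
contact_force: [2.1, 2.0, 5.8]
width: -0.0001
grip_force: 3.0
```

```bash
python3 arc.py
```

```text
t 9.65 lat -0.0014 radius 0.2396 vs 0.2389 value if fully in 0.062 F [2.1 2.  5.8]
```

Emit:
{"fn": "carry_out", "kwargs": {"slide": [[0,0.03,0.12],[0,0.03,0.12],[0,0.03,0.12],[0,0,0]], "rot": [[0,0,0],[0,0,0],[0,0,0],[0,0,0]], "hand": [1,1,1,1]}}

```text
time_s: 10.05
tool_pos: [0.5343, 0.0697, 0.2023]
eef_rot: [-155.0, -0.0, -2.4]
contact_force: [1.5, 2.0, 8.1]
width: 0.0001
grip_force: 3.0
```

Emit:
{"fn": "carry_out", "kwargs": {"slide": [[0,0.02,0.08],[0,0,0]], "rot": [[0,0,0],[0,0,0]], "hand": [1,1]}}

```text
time_s: 10.25
tool_pos: [0.5343, 0.0701, 0.2005]
eef_rot: [-155.0, -0.0, -2.4]
contact_force: [0.5, 1.3, 8.0]
width: -0.0001
grip_force: 3.9
```

```bash
python3 arc.py
```

```text
t 10.25 lat -0.0014 radius 0.2395 vs 0.2389 value if fully in 0.008 F [0.5 1.3 8. ]
```

Nearly at the stop. I'll press until the force clearly rises.

Emit:
{"fn": "carry_out", "kwargs": {"slide": [[0,0.02,0.08],[0,0,0],[0,0,0]], "rot": [[0,0,0],[0,0,0],[0,0,0]], "hand": [1,1,1]}}

```text
time_s: 10.55
tool_pos: [0.5346, 0.0701, 0.1998]
eef_rot: [-154.9, -0.1, -2.4]
contact_force: [-2.5, -1.1, 19.4]
width: 0.0002
grip_force: 9.7
```

Emit:
{"fn": "carry_out", "kwargs": {"slide": [[0,0.02,0.08],[0,0,0],[0,0,0]], "rot": [[0,0,0],[0,0,0],[0,0,0]], "hand": [1,1,1]}}

```text
time_s: 10.85
tool_pos: [0.5348, 0.0702, 0.1992]
eef_rot: [-154.9, -0.1, -2.4]
contact_force: [-6.8, -5.3, 31.1]
width: 0.0001
grip_force: 15.8
```

```bash
python3 arc.py
```

```text
t 10.85 lat -0.0009 radius 0.2395 vs 0.2389 value if fully in 0.003 F [-6.8 -5.3 31.1]
```

The lever is on its stop: the force rose to 31 N with no further travel. Now I'll withdraw along the paddle normal.

Emit:
{"fn": "carry_out", "kwargs": {"slide": [[0,-0.05,-0.15],[0,-0.05,-0.15],[0,-0.1,-0.3],[0,-0.1,-0.4],[0,-0.2,-0.7]], "rot": [[0,0,0],[0,0,0],[0,0,0],[0,0,0],[0,0,0]], "hand": [1,1,1,1,1]}}

```text
time_s: 11.35
tool_pos: [0.5311, 0.0612, 0.2454]
eef_rot: [-155.1, 0.4, -2.3]
contact_force: [0.3, 0.1, -0.4]
width: -0.0
grip_force: 0.0
```

Emit:
{"fn": "carry_out", "kwargs": {"slide": [[0,-0.2,-0.8],[0,0,-1],[0,0,-1],[0,0,0],[0,0,0]], "rot": [[0,0,0],[0,0,0],[0,0,0],[0,0,0],[0,0,0]], "hand": [1,1,1,1,1]}}

```text
time_s: 11.85
tool_pos: [0.5314, 0.0312, 0.3252]
eef_rot: [-155.2, 0.1, -2.4]
contact_force: [-0.3, -0.5, -0.0]
width: 0.0003
grip_force: 0.0
```

```bash
python3 - <<'E'
from h import *
import re
src=open("fit.py").read().split("p0=np.array")[0]
exec(src.replace("from h import *",""))
p=np.load("p.npy"); ims=[]; G={}
for n,f in fs.items():
    try: G[n]=hull_pts(f,(0,150,110),(7,255,255),proj(f,lev(p,.225,.03,0)),26)
    except Exception as e: print(n,e)
def supp(pts):
    a=np.arange(16)*np.pi/8; return (pts@np.stack([np.cos(a),np.sin(a)])).max(0)
r=lambda q:np.concatenate([supp(np.array([proj(fs[n],X) for X in paddle(p,q[0],q[1])]))-.5-supp(g[0]) for n,g in G.items()])
s=least_squares(r,[0,0],loss="soft_l1"); print("value,paddle",s.x.round(3),"rms",r(s.x).std().round(2),[ (n,g[1]) for n,g in G.items()])
for n,f in fs.items():
    x,y=proj(f,lev(p,.15,0,0)).astype(int)-[65,75]
    c=cv2.resize(f["img"][y:y+150,x:x+130,::-1],None,fx=3,fy=3,interpolation=2)
    for Q,col in((paddle(p,0,0),(0,255,0)),([lev(p,0,0,0),lev(p,.279,0,0)],(255,255,0))):
        h=cv2.convexHull(np.float32([(proj(f,X)-[x,y]+.5)*3 for X in Q])).astype(np.int32); cv2.polylines(c,[h],True,col,1)
    ims.append(c)
cv2.imwrite("pics/end.png",np.hstack(ims)); print(env.state()["time_s"],env.state()["contact_force"])
E
```

```text
value,paddle [0.002 0.027] rms 0.72 [('side', np.int32(193)), ('top', np.int32(222))]
11.95 [0.12383211 0.06723136 0.24022005]
```

View pics/end.png

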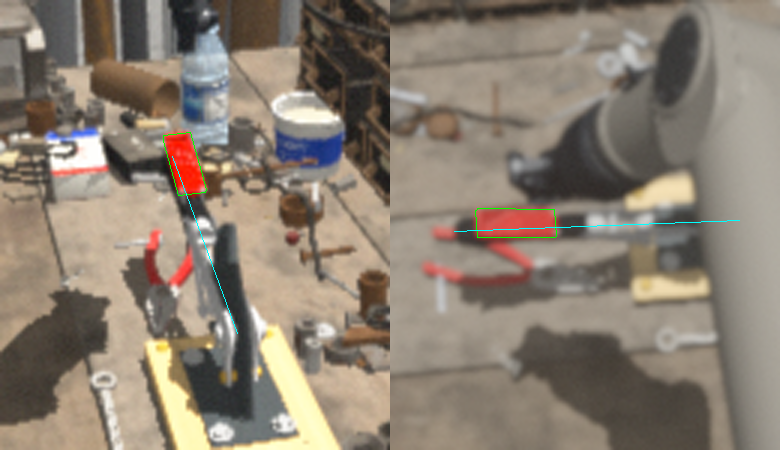

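The paddle outline for "down and sprung out" matches the red paddle at side (185,163) and top (515,222). The fit gives lever about 0.00 and paddle about 0.03, the pliers look untouched, and the gripper is clear. I'm handing in the job.

```bash
python3 -c "
from rig import env
print(env.close_job())"
```

```text
the job is handed in; nothing more can be done
None
```

The handbrake is released and the job handed in: from the last pictures the lever is on its stop (about 0.00 rad) and the paddle has sprung back (about 0.03 rad), with the gripper clear; the hand-in gave no verdict.

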